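# Find the stirrer channel left on and switch it off

### The arm

A 7-joint arm with a two-finger parallel gripper is mounted at the origin on the work surface. World frame = base frame: x ahead of the robot, y to its left, z up, the work surface at z = 0. Lengths are in m, angles in rad, forces in N, time in s.
With the tool pointing down it reaches from about 0.4 to 0.875 m from the base axis. Payload 6.5 kg.
Tool frame: the origin (TCP) lies on the centre line of the jaws, within the pads' length; the fingertips stand 22 mm ahead of it and the grasp point (between the pads) lies 3 mm ahead of it (robot.finger_overhang is the y of the fingertips in the tool frame, in m); y points along the fingers, z is the direction in which the jaws open and shut, and the axes are right-handed (so a half turn about y gives the same grasp; the last joint's range is limited). The gripper opens to 88 mm and grips with 3 to 60 N. Pads are 18 mm wide; open, the fingers measure 123 mm over their backs; the gripper's body (75 mm by 187 mm) begins 45 mm behind the grasp point.
Start: joints at [-1.263, 0.536, -0.004, 1.538, 0.003, 1.067, -0.071], TCP at [0.237, 0.605, 0.261] pointing down, gripper open.
Joint ranges: [-2.7, 2.7], [-0.37, 2.16], [-1.27, 1.26], [0.24, 2.4], [-1.31, 4.45], [0.19, 1.91], [-2.76, 2.76]. Speed limits (rad/s): [2.39, 2.39, 3.14, 3.14, 3.14, 3.14, 3.14].

### API

Orientations are given as a rotation vector (axis times angle).
In Python, from plant import robot, claw, kinematics, vision, sign_off, readout gives the robot as it stands. Calls block until the motion is done:
- robot.movep(position, orientation): joint-space move of the TCP to a pose.
- robot.move_linear(position, rot=None, velocity=0.15, guard=None): straight line of the TCP; rot=None keeps the orientation; velocity is the mean speed in m/s. With guard (N) it stops when the force on the tool has changed by that much, and returns True; else False.
- robot.move_j(angles): joint-space move.
- claw.ungrasp() and claw.close_gripper(): open the fingers fully, or close them until they stop; the grip force is fixed at half the most.
- robot.pause(seconds).
- kinematics.inverse_kinematics(position, orientation): joint angles nearest the present ones, or None.
- vision.grab_frame(name): name is "scene" or "side" or "wrist"; returns the picture (480x640x3 uint8, blue, green, red); there is no depth.
- vision.camera_params(name): a dict with "vfov" (degrees; the focal length in pixels is half the picture's height over the tangent of half this angle, whatever the lens; pixels are square), "cx", "cy" (the principal point, pixels), "dist_coeffs" ([k1, k2, p1, p2, k3] as OpenCV has them; the pictures are not rectified), "extrinsics" (4x4, takes a point from camera to world coordinates). Camera axes: x right, y down, z forward; pixel columns grow to the right and rows downward; lengths in m; the calibration is good to about 2 mm. A picture is of the moment at which its call begins: read the wrist's pose just before it. camera_params takes no time and is no camera call; for the wrist camera it gives the pose at the moment of the call.
A pose or a line that the arm cannot do raises robot.PlanningError and nothing moves.
- sign_off(): hands the job in, once; it reports no verdict.
Readings, each from a call of its own:
- readout.get_clock(): time.
- readout.get_joint_positions(): joint angles.
- readout.get_qd(): joint speeds.
- readout.get_tau(): joint torques, N m.
- readout.get_ee_pos(): TCP position.
- readout.get_tool_rot(): TCP orientation.
- readout.get_force(): force on the tool from outside, world axes, zero at the start.
- readout.get_wrist_torque(): the same for the moment, N m.
- readout.get_grip_width(): finger opening in m.
Only numpy, scipy, OpenCV 4.12 (cv2) and the standard library are available. Lean on these libraries where they do the work, as an engineer would, in place of code of your own. Each camera call takes 0.05 s, during which the arm holds its last target.

### The job

One of the four identical push keys on the blue bench stirrer has been left latched down. With a fingertip, tap all four keys lightly, one after the other from the robot's left to its right, to feel which one it is without switching any of them; then press the latched key firmly until it releases, so that all four keys stand up. Do not push the other three in, and leave the glassware and other things around undisturbed.

Things in the scene. Friction and masses are not known exactly. Their poses are not given: they have to be found in the camera images.
- console: blue bench stirrer, fixed, turned up to 0.3 rad. Origin on the table under the middle of the key row; y runs along the row (+y to the robot's left), x away from the robot. Spans x -48 to +205 mm, y -150 to +150 mm. Key deck in front (to x = +48 mm) 62 mm high; body behind it 80 mm, white plate on that, top at 90 mm.
- deck (a point): middle of the key row, on the deck's surface 62 mm above the table, axes as the stirrer's. The four identical keys stand in one row along y, 50 mm apart, at y = +75, +25, -25 and -75 mm from here; which named key stands in which place, and so where the latched one is, changes from run to run. A 2 N tap sinks an up key 1 to 2 mm.
- key_a: pale push key, cap 30 x 30 mm; origin at the centre of its flat top, z up. Top of an up key 76 mm above the table, travel 10 mm straight down; gives from 1.2 N, then 0.6 N/mm, springs back; over 4.5 mm in (4 N) it switches on. The latched key (one of the four) is held 5 mm in, firm up to 4 N; pushed 4 mm further (6.5 N) or to its stop (5 mm, 7 N) it unlatches and springs up when let go.
- key_b: pale push key, cap 30 x 30 mm; origin at the centre of its flat top, z up. Top of an up key 76 mm above the table, travel 10 mm straight down; gives from 1.2 N, then 0.6 N/mm, springs back; over 4.5 mm in (4 N) it switches on. The latched key (one of the four) is held 5 mm in, firm up to 4 N; pushed 4 mm further (6.5 N) or to its stop (5 mm, 7 N) it unlatches and springs up when let go.
- key_c: pale push key, cap 30 x 30 mm; origin at the centre of its flat top, z up. Top of an up key 76 mm above the table, travel 10 mm straight down; gives from 1.2 N, then 0.6 N/mm, springs back; over 4.5 mm in (4 N) it switches on. The latched key (one of the four) is held 5 mm in, firm up to 4 N; pushed 4 mm further (6.5 N) or to its stop (5 mm, 7 N) it unlatches and springs up when let go.
- key_d: pale push key, cap 30 x 30 mm; origin at the centre of its flat top, z up. Top of an up key 76 mm above the table, travel 10 mm straight down; gives from 1.2 N, then 0.6 N/mm, springs back; over 4.5 mm in (4 N) it switches on. The latched key (one of the four) is held 5 mm in, firm up to 4 N; pushed 4 mm further (6.5 N) or to its stop (5 mm, 7 N) it unlatches and springs up when let go.
- stopper: cork stopper, 26 mm across and 24 mm tall, standing on the key deck beyond the left-hand key (about 55 mm from its centre); origin under its centre. A bystander, to be left where it is.
- beaker: clear beaker, 52 mm across and 62 mm tall, on the stirrer's plate; origin under its centre. A bystander, to be left where it is.
- reagent: white jar with a blue cap, 44 mm across and 62 mm tall, on the stirrer's plate; origin under its centre. A bystander, to be left where it is.
- amber_jar: amber jar with a black cap, 48 mm across and 75 mm tall, on the table left of the stirrer; origin under its centre. A bystander, to be left where it is.
- cup: pale blue plastic cup, 60 mm across and 80 mm tall, on the table right of the stirrer; origin under its centre. A bystander, to be left where it is.
- dish: white dish, 84 mm across and 18 mm tall, on the table left of the stirrer; origin under its centre. A bystander, to be left where it is.
- spatula: spatula, 170 mm long, lying on the table right of the stirrer. A bystander, to be left where it is.

How it is judged:
By the outcome, as a careful person would: the job done as asked, in the order asked, and still so for the second after the job is handed in, with the robot touching nothing.
It also fails if it takes over 48 s, if anything falls off the work surface, if the arm or the gripper's body presses on something with over 40 N, if the wrist force passes 120 N, or if a joint passes its speed limit or range.

## Working session

There is one attempt and no reset: what is moved stays moved. The work goes in short steps, each a Python script; the robot and the scene stay as the last script left them, time stands still between calls to the robot, and variables do not carry over. Pictures are saved under pics/ and viewed, and the job is handed in when it is done.

```bash
ls; mkdir -p pics
python3 - <<'E'
from plant import robot, claw, kinematics, vision, sign_off, readout
import cv2
for n in ["scene","side","wrist"]:
    p=vision.camera_params(n); print(n,p)
    cv2.imwrite(f"pics/{n}0.png",vision.grab_frame(n))
print(readout.get_clock(),readout.get_ee_pos(),readout.get_tool_rot(),readout.get_force(),readout.get_grip_width(), robot.finger_overhang)
E
```

```text
pics
scene {'vfov': 46.44365071225912, 'cx': 322.6583146921941, 'cy': 238.64712354121627, 'dist_coeffs': array([0.01410366, 0.        , 0.        , 0.        , 0.        ]), 'extrinsics': array([[ 0.7863901 ,  0.50114151, -0.36117559,  1.00357698],
       [ 0.61743588, -0.61961816,  0.4846094 , -0.53427325],
       [ 0.01906693, -0.6040948 , -0.79668433,  0.98836818],
       [ 0.        ,  0.        ,  0.        ,  1.        ]])}
side {'vfov': 51.65103483276535, 'cx': 321.1429155378969, 'cy': 236.8337898278318, 'dist_coeffs': array([-0.09404844,  0.        ,  0.        ,  0.        ,  0.        ]), 'extrinsics': array([[ 0.92198043, -0.20767208,  0.32684002,  0.24348703],
       [-0.38714987, -0.51219094,  0.76666513, -0.81606768],
       [ 0.00818956, -0.83338631, -0.55263024,  0.69781019],
       [ 0.        ,  0.        ,  0.        ,  1.        ]])}
wrist {'vfov': 60.152175084424435, 'cx': 321.1881610990197, 'cy': 233.02915653091532, 'dist_coeffs': array([-0.01155367,  0.        ,  0.        ,  0.        ,  0.        ]), 'extrinsics': array([[ 0.3662812 ,  0.89338522,  0.26019401,  0.16984971],
       [ 0.93050271, -0.35116714, -0.10414582,  0.63240115],
       [-0.00167075,  0.28025789, -0.95992329,  0.38319327],
       [ 0.        ,  0.        ,  0.        ,  1.        ]])}
0.15 [0.2371955  0.60471579 0.26005139] [-1.55213385  0.29339734 -0.29314416] [-0.04151153 -0.56319381  1.00577899] 0.08832355898324397 0.022
```

View pics/scene0.png

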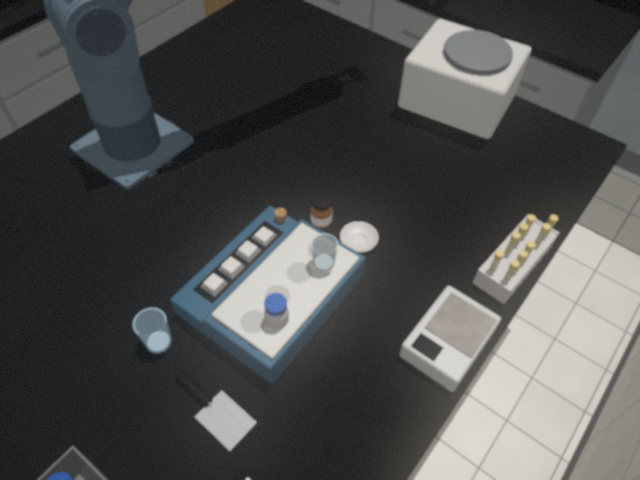

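View pics/side0.png

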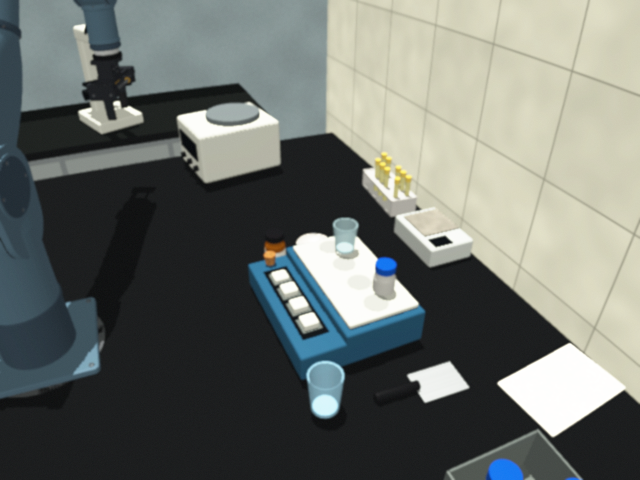

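The scene view shows the keys near (213,284), (231,267), (248,250) and (264,235), with the cork at (281,214). The side view shows them near (309,323), (298,305), (289,289) and (280,275). Next I'll measure them.

```bash
cat > h.py <<'E'
import numpy as np, cv2
def cam(p):
    f=240/np.tan(np.radians(p['vfov'])/2)
    return np.array([[f,0,p['cx']],[0,f,p['cy']],[0,0,1.]]),np.array(p['dist_coeffs'],float),np.array(p['extrinsics'])
def ray(p,uv):
    K,d,T=cam(p); n=cv2.undistortPoints(np.array(uv,float).reshape(-1,1,2),K,d).reshape(-1,2)
    return T[:3,3],np.c_[n,np.ones(len(n))]@T[:3,:3].T
def onplane(p,uv,z):
    o,r=ray(p,uv); return o+r*((z-o[2])/r[:,2])[:,None]
def proj(p,X):
    K,d,T=cam(p); E=np.linalg.inv(T)
    return cv2.projectPoints(np.array(X,float).reshape(-1,1,3),cv2.Rodrigues(E[:3,:3])[0],E[:3,3],K,d)[0].reshape(-1,2)
E
python3 - <<'E'
import cv2
a=cv2.imread('pics/scene0.png')[195:315,165:325]; b=cv2.imread('pics/side0.png')[240:360,235:395]
cv2.imwrite('pics/crop0.png',cv2.vconcat([cv2.resize(x,None,fx=5,fy=5,interpolation=cv2.INTER_CUBIC)[:600] for x in [a]]))
cv2.imwrite('pics/crop1.png',cv2.resize(b,None,fx=5,fy=5,interpolation=cv2.INTER_CUBIC))
E
```

```text
(no output)
```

View pics/crop0.png

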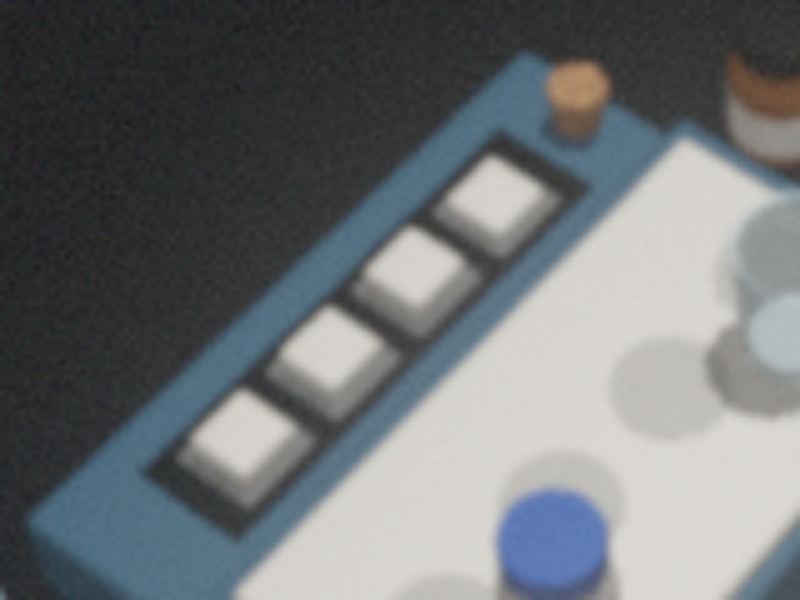

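View pics/crop1.png

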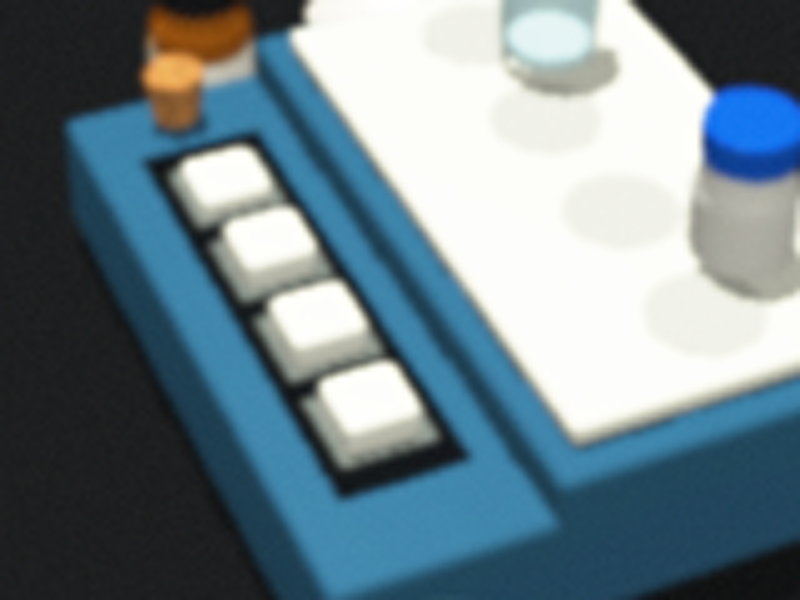

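Run:
```python
from plant import vision
from h import *
P={}
for n,(x0,y0,x1,y1),th in [("scene",(190,220,285,305),190),("side",(265,265,330,340),215)]:
    im=cv2.imread(f'pics/{n}0.png'); p=vision.camera_params(n)
    g=cv2.GaussianBlur(cv2.cvtColor(im,cv2.COLOR_BGR2GRAY),(0,0),.7)
    m=np.zeros_like(g); m[y0:y1,x0:x1]=(g[y0:y1,x0:x1]>th)
    k,l,s,c=cv2.connectedComponentsWithStats(m)
    r=[(s[i,4],*c[i]) for i in range(1,k) if 50<s[i,4]<400 ]
    r=sorted(r,key=lambda r:r[2]); print(n,np.round(r,1).tolist())
    P[n]=(p,np.array(r)[:,1:])
    print(np.round(onplane(p,P[n][1],.076),4).tolist())
(pa,a),(pb,b)=P['scene'],P['side']
if len(a)==len(b):
    oa,ra=ray(pa,a);ob,rb=ray(pb,b)
    for u,v in zip(ra,rb):
        t=np.linalg.lstsq(np.c_[u,-v],ob-oa,rcond=None)[0]
        A=oa+u*t[0];B=ob+v*t[1];print(np.round((A+B)/2,4),np.linalg.norm(A-B).round(4))
```

```text
scene [[113.0, 263.8, 233.9], [123.0, 247.5, 248.2], [130.0, 230.9, 264.5], [137.0, 213.3, 281.3]]
[[0.4883, -0.0458, 0.076], [0.4871, -0.0934, 0.076], [0.4888, -0.1431, 0.076], [0.4898, -0.1929, 0.076]]
side [[129.0, 279.6, 275.1], [142.0, 288.4, 287.5], [160.0, 298.0, 302.8], [176.0, 308.3, 319.4]]
[[0.4785, -0.0514, 0.076], [0.4818, -0.0955, 0.076], [0.4832, -0.1451, 0.076], [0.4845, -0.195, 0.076]]
[ 0.4824 -0.04    0.0662] 0.0011
[ 0.4838 -0.0905  0.0711] 0.0011
[ 0.4854 -0.1403  0.0708] 0.0013
[ 0.4866 -0.1906  0.071 ] 0.001
```

```bash
cat >> h.py <<'E'
from scipy.spatial.transform import Rotation as Ro
def tool(yaw,sgn):
    z=sgn*np.array([-np.sin(yaw),np.cos(yaw),0]);y=np.array([0,0,-1.]);x=np.cross(y,z)
    return Ro.from_matrix(np.c_[x,y,z]).as_rotvec()
E
python3 - <<'E'
from plant import *
from plant import robot, claw, kinematics, vision, readout
from h import *
R=Ro.from_rotvec(readout.get_tool_rot()).as_matrix();print(R.round(2))
print(R.T@(vision.camera_params('wrist')['extrinsics'][:3,3]-readout.get_ee_pos()))
for s in(1,-1):
    print(s,tool(.028,s),kinematics.inverse_kinematics([.486,-.118,.2],tool(.028,s)))
E
```

```text
[[ 0.93 -0.    0.37]
 [-0.37 -0.    0.93]
 [ 0.   -1.   -0.  ]]
[-0.07279513 -0.12326562  0.00107739]
1 [-1.57068445 -0.02199102  0.02199102] [-0.21401115  0.3909322   0.44868289  2.00393734 -0.23346999  0.79583985
  1.96844405]
-1 [-0.03090469  2.20733353 -2.20733353] [-0.65851918  0.61477744  1.09856046  2.02428736 -0.6923449   0.93510442
 -0.73178107]
```

Run:
```python
from plant import robot, claw, kinematics, vision, readout
from h import *
claw.close_gripper()
robot.movep([.475,-.118,.24],tool(.028,1))
print(readout.get_clock(),readout.get_ee_pos(),readout.get_grip_width())
f=[]
for i in range(10):
    robot.pause(.02); f.append(readout.get_force())
print(np.round(f,2).tolist())
p=vision.camera_params('wrist'); np.save('wp.npy',p['extrinsics'])
cv2.imwrite('pics/wrist1.png',vision.grab_frame('wrist'))
print(proj(p,[[.486,-.118,.076]]))
```

```text
4.1417 [ 0.47533932 -0.11729782  0.23997629] 0.000311151791142886
[[0.57, 0.99, 0.42], [0.41, -0.22, -0.39], [1.05, -0.2, -0.28], [-0.25, -0.14, -0.21], [-0.77, 0.98, -0.21], [0.01, -0.12, 0.11], [-0.73, -0.02, 0.06], [-0.79, -0.06, 0.27], [0.22, 0.59, -0.26], [0.03, -0.8, 0.52]]
[[318.60124147 232.11193741]]
```

View pics/wrist1.png

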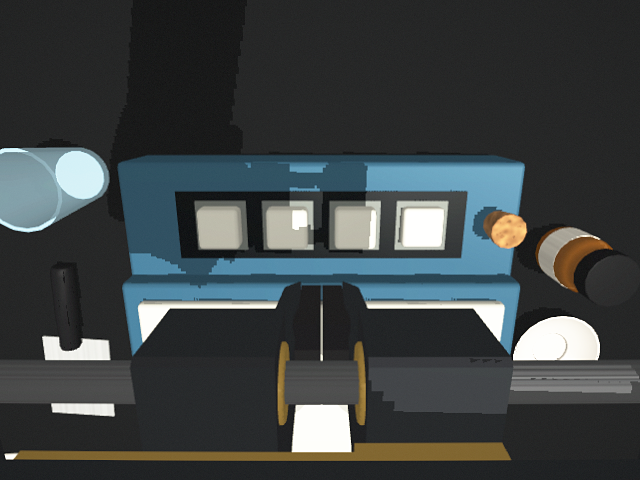

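The wrist view has the robot side at the top. The keys are at about (221,225), (288,225), (354,225) and (421,226), and the cork is at (505,229). I'll refine the row position from these.

Run:
```python
from plant import vision
from h import *
p=vision.camera_params('wrist'); p['extrinsics']=np.load('wp.npy')
im=cv2.imread('pics/wrist1.png')
cv2.imwrite('pics/wc.png',cv2.resize(im[180:270,160:480],None,fx=2.5,fy=2.5,interpolation=cv2.INTER_CUBIC))
hsv=cv2.cvtColor(im,cv2.COLOR_BGR2HSV)
m=((hsv[...,1]<60)&(hsv[...,2]>85)).astype(np.uint8); m[:194]=0;m[258:]=0;m[:,:180]=0;m[:,465:]=0
k,l,s,c=cv2.connectedComponentsWithStats(m)
r=sorted([(*s[i],*c[i]) for i in range(1,k) if s[i,4]>500]);print(np.round(r,1).tolist())
uv=[(q[0]+q[2]/2-.5,q[1]+q[3]/2-.5) for q in r]
for z in(.062,.071,.076):print(z,np.round(onplane(p,uv,z),4).tolist())
```

```text
[[195.0, 201.0, 53.0, 49.0, 2438.0, 221.2, 224.7], [262.0, 200.0, 52.0, 50.0, 2491.0, 288.1, 224.5], [330.0, 200.0, 51.0, 50.0, 2464.0, 354.8, 224.7], [394.0, 200.0, 55.0, 50.0, 2589.0, 420.5, 224.4]]
0.062 [[0.4865, -0.1916, 0.062], [0.4847, -0.1415, 0.062], [0.4833, -0.0907, 0.062], [0.482, -0.041, 0.062]]
0.071 [[0.484, -0.1894, 0.071], [0.4823, -0.1408, 0.071], [0.4809, -0.0916, 0.071], [0.4796, -0.0434, 0.071]]
0.076 [[0.4826, -0.1882, 0.076], [0.4809, -0.1405, 0.076], [0.4796, -0.092, 0.076], [0.4783, -0.0446, 0.076]]
```

View pics/wc.png

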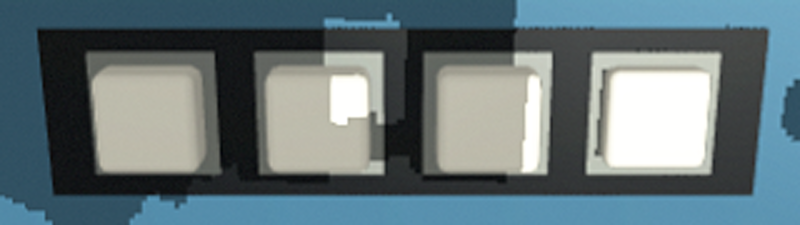

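```bash
cat >> h.py <<'E'
from plant import robot, claw, kinematics, vision, readout
YAW=.028; MID=np.array([.4838,-.116]); OH=.022
AX=np.array([-np.sin(YAW),np.cos(YAW)])
def key(i): return MID+AX*(.075-.05*i)
def F(n=8):
    f=[]
    for _ in range(n): robot.pause(.008); f.append(readout.get_force())
    return np.mean(f,0)
def tap(i,stop=1.6,floor=.0692):
    x=key(i); go=lambda z,v,g=None: robot.move_linear([*x,z+OH],tool(YAW,1),velocity=v,guard=g)
    go(.100,.12); go(.0785,.05); robot.pause(.1); b=F(16); z=.0785; log=[]
    while z>floor:
        z-=.0006; g=go(z,.01,3.5); d=(F()-b)[2]; log.append((round((readout.get_ee_pos()[2]-OH)*1e3,2),round(d,2)))
        if d>stop or g: break
    d=(F(16)-b)[2]; zz=readout.get_ee_pos()[2]-OH
    go(.100,.12)
    print('key',i,'stop z',round(zz*1e3,2),'dF',round(d,2),'t',readout.get_clock(),log)
E
python3 -c "
from h import *
tap(0)"
```

```text
key 0 stop z 70.76 dF 3.73 t 11.1417 [(np.float64(77.94), np.float64(-0.17)), (np.float64(77.27), np.float64(0.08)), (np.float64(76.67), np.float64(-0.12)), (np.float64(76.09), np.float64(-0.07)), (np.float64(75.48), np.float64(0.06)), (np.float64(74.9), np.float64(-0.42)), (np.float64(74.28), np.float64(-0.3)), (np.float64(73.69), np.float64(-0.42)), (np.float64(73.08), np.float64(-0.17)), (np.float64(72.5), np.float64(-0.1)), (np.float64(71.88), np.float64(0.13)), (np.float64(71.31), np.float64(0.5)), (np.float64(70.81), np.float64(3.94))]
```

Key 0 (leftmost) makes firm contact at 71 mm, so it looks latched. I still need to tap the other three.

```bash
python3 -c "
from h import *
tap(1,floor=.0732)"
```

```text
key 1 stop z 76.17 dF 1.5 t 14.275 [(np.float64(77.94), np.float64(0.14)), (np.float64(77.3), np.float64(0.05)), (np.float64(76.68), np.float64(0.03)), (np.float64(76.15), np.float64(1.7))]
```

The touch on key 1 was only about 1.5 N, close to the key's preload. I'll repeat it at a clear 2 N before moving right.

```bash
python3 -c "
from h import *
tap(1,stop=1.95,floor=.0738)
tap(2,stop=1.95,floor=.0738)"
```

```text
key 1 stop z 74.93 dF 2.08 t 17.7333 [(np.float64(77.93), np.float64(-0.13)), (np.float64(77.27), np.float64(0.16)), (np.float64(76.69), np.float64(0.07)), (np.float64(76.15), np.float64(1.19)), (np.float64(75.53), np.float64(1.92)), (np.float64(74.9), np.float64(2.12))]
key 2 stop z 74.33 dF 2.49 t 21.8333 [(np.float64(77.94), np.float64(-0.15)), (np.float64(77.28), np.float64(0.07)), (np.float64(76.69), np.float64(-0.19)), (np.float64(76.16), np.float64(1.15)), (np.float64(75.53), np.float64(1.9)), (np.float64(74.92), np.float64(1.5)), (np.float64(74.32), np.float64(2.38))]
```

```bash
python3 -c "
from h import *
tap(3,stop=1.9,floor=.0744)
x=key(0)
robot.move_linear([*x,.100+OH],tool(YAW,1),velocity=.2)
robot.move_linear([*x,.074+OH],velocity=.08)
robot.pause(.1); b=F(12)
for z in (.071,.0695,.068,.0675,.067,.0665,.066,.0655):
    robot.move_linear([*x,z+OH],velocity=.02,guard=15)
    d=(F()-b)[2]; print(z,readout.get_ee_pos()[2]-OH,d)
    if d>9: break
robot.move_linear([*x,.100+OH],velocity=.1)
print(readout.get_clock())
"
```

```text
key 3 stop z 74.96 dF 2.24 t 25.6083 [(np.float64(77.93), np.float64(0.01)), (np.float64(77.27), np.float64(-0.23)), (np.float64(76.67), np.float64(0.24)), (np.float64(76.17), np.float64(1.62)), (np.float64(75.54), np.float64(1.75)), (np.float64(74.92), np.float64(2.22))]
0.071 0.07115071330892178 1.212001356864897
0.0695 0.06967406896329509 4.061943661081626
0.068 0.06817665856001251 4.5970233579096895
0.0675 0.0677786962635519 6.453846991062644
0.067 0.06729777151228034 6.5441264012514875
0.0665 0.06682020621707871 6.93624144725559
0.066 0.06642816675385838 9.267075473341638
29.9417
```

```bash
python3 -c "
from h import *
robot.move_linear([.475,-.118,.24],tool(YAW,1),velocity=.2)
cv2.imwrite('pics/wrist2.png',vision.grab_frame('wrist'))
a=vision.grab_frame('scene');b=vision.grab_frame('side')
cv2.imwrite('pics/scene2.png',a);cv2.imwrite('pics/side2.png',b)
w=cv2.imread('pics/wrist2.png')
r=lambda x:cv2.resize(x,(400,300),interpolation=cv2.INTER_CUBIC)
cv2.imwrite('pics/all2.png',cv2.vconcat([cv2.hconcat([r(a[195:315,165:325]),r(b[240:360,235:395])]),cv2.hconcat([r(w[130:370,160:480]),r(w)])]))
print(readout.get_clock())
"
```

```text
30.95
```

View pics/all2.png

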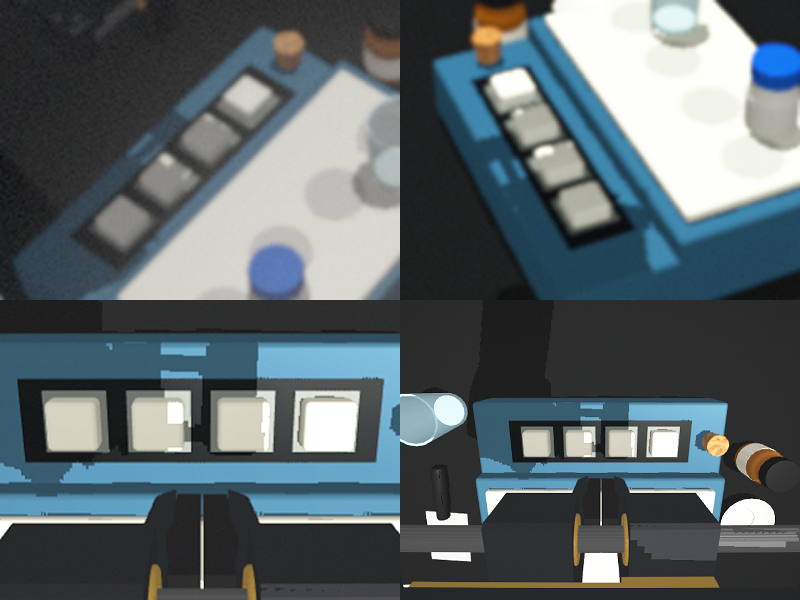

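The bystanders look unmoved in all views. Key 0 (side crop, about (512,85)) now seems to stand higher, so I'll measure it.

Run:
```python
from h import *
def cen(im,box,th):
    x0,y0,x1,y1=box;g=cv2.GaussianBlur(cv2.cvtColor(im,cv2.COLOR_BGR2GRAY),(0,0),.7)
    k,l,s,c=cv2.connectedComponentsWithStats((g[y0:y1,x0:x1]>th).astype(np.uint8))
    i=1+np.argmax(s[1:,4]);return c[i]+[x0,y0],s[i,4]
for t in '02':
    a,na=cen(cv2.imread(f'pics/scene{t}.png'),(250,222,285,246),190);b,nb=cen(cv2.imread(f'pics/side{t}.png'),(266,265,294,282),215)
    oa,ra=ray(vision.camera_params('scene'),[a]);ob,rb=ray(vision.camera_params('side'),[b])
    q=np.linalg.lstsq(np.c_[ra[0],-rb[0]],ob-oa,rcond=None)[0]
    print(t,a,na,b,nb,(oa+ra[0]*q[0]+ob+rb[0]*q[1])/2)
# bystander change: colour blobs in side/scene
for n in('scene','side'):
  for nm,lo,hi in (('blue',(110,150,80),(125,255,255)),('cork',(5,90,90),(20,255,255))):
    o=[]
    for t in '02':
        m=cv2.inRange(cv2.cvtColor(cv2.imread(f'pics/{n}{t}.png'),cv2.COLOR_BGR2HSV),lo,hi); m[:200]=0;m[420:]=0
        k,l,s,c=cv2.connectedComponentsWithStats(m); i=1+np.argmax(s[1:,4]);o.append((c[i].round(1).tolist(),int(s[i,4])))
    print(n,nm,o)
```

```text
0 [263.79646018 233.91150442] 113 [279.58914729 275.06976744] 129 [ 0.48235617 -0.04000478  0.06617523]
2 [263.56756757 232.4954955 ] 111 [279.50381679 273.28244275] 131 [ 0.48228373 -0.0401674   0.07101017]Traceback (most recent call last):
  File "<stdin>", line 17, in <module>
    return _wrapfunc(a, 'argmax', axis=axis, out=out, **kwds)
    return bound(*args, **kwds)
ValueError: attempt to get argmax of an empty sequence
```

Key 0 rose 4.8 mm and is now level with the height the other three showed at the start (0.071). Handing in.

```bash
python3 -c "
from plant import sign_off,readout
print(readout.get_clock());sign_off()"
```

```text
30.95
the job is handed in; nothing more can be done
```

The leftmost key was the latched one. I released it, and all four keys should now be standing up. The job was handed in at 31 s of the 48 s allowed.

- **Taps, left to right:** Key 1 made firm contact at 71 mm above the table, 5 mm lower than the others, at about 3.8 N. Keys 2, 3 and 4 gave way softly from about 76 mm, at 2.1–2.5 N and 1–2 mm in, well short of switching. I tapped key 2 twice because the first touch was only about 1.5 N.
- **Release:** I pressed key 1 to its stop at about 66 mm (9.3 N peak) and lifted off. In the two-camera measurement its top rose 4.8 mm, to the height the other three showed before the taps. The cameras read about 5 mm low overall, so I relied on the change rather than the absolute height.
- **Not measured:** I did not re-measure keys 2–4 after tapping because they were in the arm's shadow. In the last pictures they look up. My numeric check for moved objects failed with an error. By eye, the visible items looked unmoved in the final pictures.

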